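# Gauge and sort pepper-mill bodies, then slide the tray across

### The arm

A 6-joint arm with a two-finger parallel gripper is mounted at the origin on the work surface; the furniture and walls round the work are solid. World frame = base frame: x ahead of the robot, y to its left, z up, the work surface at z = 0. Lengths are in mm, angles in rad, forces in N, time in s.
With the tool pointing down it reaches from about 350 to 775 mm from the base axis. Payload 7.3 kg.
Tool frame: the origin (TCP) lies between the finger pads; the fingertips stand 14 mm ahead of it and the grasp point (between the pads) lies 5 mm behind it; z points along the fingers, y is the line along which they close (so a half turn about z gives the same grasp; the last joint's range is limited). The gripper opens to 92 mm and grips with 3 to 60 N. Pads are 19 mm wide; open, the fingers measure 130 mm over their backs; the gripper's body (75 mm by 190 mm) begins 47 mm behind the grasp point.
Start: joints at [-1.477, 0.342, 1.524, -0, 1.275, -0.146], TCP at [124.713, -509.99, 240.741] pointing down, gripper open.
Joint ranges: [-2.53, 2.53], [-0.77, 2.02], [0.04, 2.7], [-1, 4.14], [0.28, 2.66], [-3.11, 3.11]. Speed limits (rad/s): [2.57, 2.57, 3.14, 3.14, 3.14, 3.14].

### API

Orientations are given as [roll, pitch, yaw] about the fixed x, y, z axes, in that order (R = Rz(yaw) Ry(pitch) Rx(roll)).
In Python, from plant import get_obs, cams, close_job gives the robot as it stands. The module is installed in compiled form; this text tells all that it offers.
- The arm moves only by the shell command python3 -m creep 'ROWS'. ROWS is JSON, a list of rows, each an object of numbers: "hand": the opening, from 0 (shut) to 1 (fully open); "tx", "ty", "tz": the shift along the tool's x, y, z in m; "spin": the turn about the tool's z in degrees. In form: [{"hand": .., "tx": .., "ty": .., "tz": .., "spin": ..}, ...]. A call has 1 to 5 rows; each row shifts and turns the commanded pose from where the row before left it, along the tool's axes as they then stand; what a row does not reach is not made up. A row lasts 1/8 s, in which the tool goes at most 62.5 mm and 10.7 degrees, less where a joint would pass 70% of its speed; a pose out of reach is approached as far as the arm can. A call is refused whole if a number of a shift passes 0.0625 or a number of a turn 10.7, either way. A call with a gripper value outside its range is refused whole. The fingers move at their own pace and stop on an object; the grip force is fixed at half the most. Time passes only in rows, so rows that do not move let the fingers close. It gives the time, the measured TCP pose, the force, the opening and the grip force at its end, in the units of the state.
- get_obs(): the state, without advancing time (a new reading comes with each control period).
- cams.capture(name): name is "scene" or "top" or "wrist"; returns a dict with "color" (420x560x3 uint8, red, green, blue), "K" (3x3 intrinsics, pixels), "R" (3x3) and "t" (3): a world point X has camera coordinates R X + t. Camera axes: x right, y down, z forward; pixel columns grow to the right and rows downward; lengths in mm; the calibration is good to about 2 mm. A picture is of the moment at which its call begins. There is no depth.
- close_job(): hands the job in; it is judged then, once.
The state is a dict: "time": time; "joint_positions": joint angles; "dq": joint speeds; "tau": joint torques, N m; "tool_pos": TCP position; "tcp_rot": TCP orientation; "contact_force": force on the tool from outside, world axes, zero at the start; "moment": the same for the moment, N m; "grip_width": finger opening in mm; "finger_force": force on a finger pad.
Only numpy, scipy, OpenCV 4.12 (cv2) and the standard library are available. Lean on these libraries where they do the work, as an engineer would, in place of code of your own. Each camera call takes 0.05 s, during which the arm holds its last target. There are 200 camera calls.

### The job

Try each wooden pepper-mill body on the steel gauge pin, one at a time from the left end of the row to the right: if it slides down onto the gauge's foot it is good, so stand it in the tray; if it sticks on the tapered nose it is too tight, so stand it on the iron trivet. Once all are sorted, slide the loaded tray across the table, without lifting it, until it sits squarely inside the other, empty set of corner marks. Everything stands upright at the end, and the other things on the table are left alone.

Things in the scene. Friction and masses are not known exactly. Their poses are not given: they have to be found in the camera images.
- mill_1a: pale wooden pepper-mill body, a plain upright tube open at both ends, 50 mm across, 66 mm tall, 0.12 kg, first (leftmost) in the row; mill_1a or mill_1b stands here, the other reads None. Origin: centre of its lower end, z along its axis. Bore 39 mm (good) or 32 mm (too tight for the gauge pin): only the gauge tells which
- mill_1b: pale wooden pepper-mill body, a plain upright tube open at both ends, 50 mm across, 66 mm tall, 0.12 kg, first (leftmost) in the row; mill_1a or mill_1b stands here, the other reads None. Origin: centre of its lower end, z along its axis. Bore 39 mm (good) or 32 mm (too tight for the gauge pin): only the gauge tells which
- mill_2: pale wooden pepper-mill body, a plain upright tube open at both ends, 50 mm across, 66 mm tall, 0.12 kg, second in the row. Origin: centre of its lower end, z along its axis. Bore 39 mm (good) or 32 mm (too tight for the gauge pin): only the gauge tells which
- mill_3a: pale wooden pepper-mill body, a plain upright tube open at both ends, 50 mm across, 66 mm tall, 0.12 kg, third in the row; mill_3a or mill_3b stands here, the other reads None. Origin: centre of its lower end, z along its axis. Bore 39 mm (good) or 32 mm (too tight for the gauge pin): only the gauge tells which
- mill_3b: pale wooden pepper-mill body, a plain upright tube open at both ends, 50 mm across, 66 mm tall, 0.12 kg, third in the row; mill_3a or mill_3b stands here, the other reads None. Origin: centre of its lower end, z along its axis. Bore 39 mm (good) or 32 mm (too tight for the gauge pin): only the gauge tells which
- mill_4a: pale wooden pepper-mill body, a plain upright tube open at both ends, 50 mm across, 66 mm tall, 0.12 kg, fourth (rightmost) in the row; mill_4a, mill_4b or neither is here, absent ones read None. Origin: centre of its lower end, z along its axis. Bore 39 mm (good) or 32 mm (too tight for the gauge pin): only the gauge tells which
- mill_4b: pale wooden pepper-mill body, a plain upright tube open at both ends, 50 mm across, 66 mm tall, 0.12 kg, fourth (rightmost) in the row; mill_4a, mill_4b or neither is here, absent ones read None. Origin: centre of its lower end, z along its axis. Bore 39 mm (good) or 32 mm (too tight for the gauge pin): only the gauge tells which
- gauge: fixed gauge: dark wooden foot 86 mm across, 14 mm high, with a central upright steel pin, 35 mm across, straight to 60 mm above the table, then tapering to a 14 mm nose at 74 mm. A good body goes down onto the foot (lower end at 14 mm height); a tight one stops on the taper (lower end at about 62 mm). Origin: centre of the foot's underside
- reject_trivet: fixed black openwork round iron trivet, 178 mm across and 8 mm thick, for the bodies that are too tight. Origin: centre of its underside, at table height
- tray: loose dark wooden tray, 140 mm (x) by 222 mm (y), 0.8 kg; floor 6 mm thick, rim 6 mm wide, 25 mm high; upright grip in the middle, 16 mm thick (x), 44 mm long (y), top 76 mm above the table. Room for two bodies (x +-31 mm) on each side of the grip (y +-73 mm). Origin: centre of its underside
- mark_start: the four thin flat black corner marks on the table, outlining 158 x 240 mm, in which the tray stands at the start, left or right. Origin: their centre, axes as the tray's
- mark_finish: the other, empty set of corner marks of the same size, some 0.3 m to the side. Origin: their centre, x and y along the outline's short and long side
- cup: white mug, bystander, to be left alone, 94 mm tall
- tumbler: glass tumbler, bystander, to be left alone, 81 mm across, 91 mm tall
- timer: red kitchen timer, bystander, to be left alone, 70 mm across, 43 mm tall
- mandarin: mandarin, bystander, to be left alone, 60 mm across, 50 mm tall
There are look-alikes about, which are no part of the job. What is shaped like the mill_2 but turquoise is not meant.

How it is judged:
By the outcome, as a careful person would: the job done as asked, in the order asked, and still so for the second after the job is handed in, with the robot touching nothing.
Of mill_1a, mill_1b only 1 to 1 are there at a start; the rules pass over those that are not, and their reading is None.
Of mill_3a, mill_3b only 1 to 1 are there at a start; the rules pass over those that are not, and their reading is None.
Of mill_4a, mill_4b, lemon only 1 to 1 are there at a start; the rules pass over those that are not, and their reading is None.
At some moment in a run one of mill_1a, mill_1b, mill_2, mill_3a, mill_3b, mill_4a, mill_4b may be knocked a few centimetres aside while the robot is not near it.
Once in a run the grip may slacken for a moment while it holds something.
It also fails if it takes over 210 s, if anything falls off the work surface, if the arm or the gripper's body presses on something with over 40 N, if the wrist force passes 120 N, or if a joint passes its speed limit or range.

## Working session

There is one attempt and no reset: what is moved stays moved. The work goes in short steps, Python scripts to look and compute and a shell command to move; the robot and the scene stay as the last step left them, time stands still between calls to the robot, and variables do not carry over. Pictures are saved under pics/ and viewed, at most 14 in all, crops included, and the job is handed in when it is done.

```bash
mkdir -p pics
cat > h.py <<'E'
import numpy as np, cv2
from plant import get_obs, cams
def cap(n,f=None):
    c=cams.capture(n)
    if f: cv2.imwrite('pics/'+f,c['color'][:,:,::-1])
    return c
def ray(c,u,v,z):
    K,R,t=map(np.array,(c['K'],c['R'],c['t'])); t=t.ravel()
    o=-R.T@t; d=R.T@np.linalg.inv(K)@np.array([u,v,1.]); return o+d*(z-o[2])/d[2]
def proj(c,X):
    p=np.array(c['K'])@(np.array(c['R'])@np.array(X,float)+np.array(c['t']).ravel()); return p[:2]/p[2]
E
python3 - <<'E'
from h import *
import pickle
d={n:cap(n,n+'0.png') for n in('top','scene','wrist')}
pickle.dump(d,open('c0.pkl','wb'))
for n in d: print(n,(-np.array(d[n]['R']).T@np.array(d[n]['t']).ravel()).round())
print(get_obs())
E
```

```text
top [ 341.   43. 1054.]
scene [-345. -508. 1327.]
wrist [ 205. -491.  384.]
{'time': 0.15, 'joint_positions': array([-1.47698942e+00,  3.42557195e-01,  1.52476031e+00,  1.24945998e-06,
        1.27540205e+00, -1.46001311e-01]), 'dq': array([ 0.00068999, -0.00349914, -0.00275849, -0.00102937, -0.00127703,
       -0.00178527]), 'tau': array([ 1.96951762e-03, -4.31467223e+01, -2.44353479e+01,  7.16613256e-02,
        5.38057485e-02, -9.73672718e-05]), 'tool_pos': array([ 124.69151719, -509.69618818,  240.22046344]), 'tcp_rot': array([-3.14047791e+00, -1.65127983e-04,  2.39807760e-01]), 'contact_force': array([ 1.24368438, -0.48911991, -0.04805536]), 'moment': array([-0.01188929,  0.01236165,  0.01242848]), 'finger_force': 0.0, 'grip_width': 92.05222522445715}
```

View pics/top0.png

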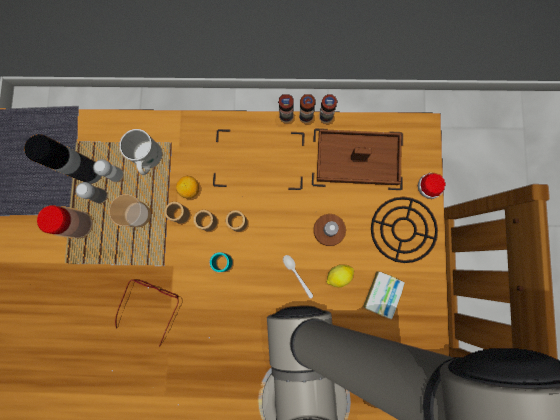

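View pics/scene0.png

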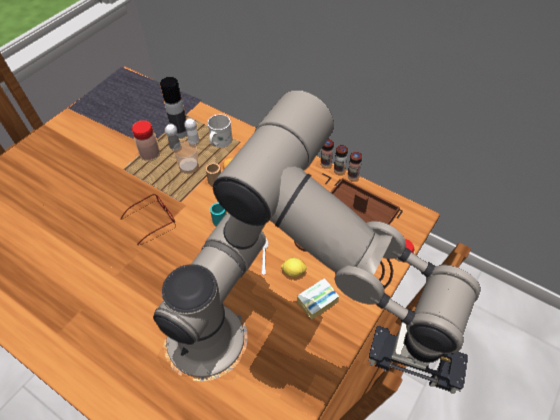

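The top view shows three pale mills at about (175,212), (204,220) and (235,220), with a turquoise look-alike at (221,262). The lemon at (340,276) takes the place of the fourth mill. The gauge is at (330,230), the trivet at (404,230), the tray at (359,158), and the empty marks span (216–303, 133–187). In the scene view the arm hides most of this.

Things that could be taken for a mill: the turquoise ring (221,262), the tumbler (130,210) and the spice jars (286–330,105). I choose the three pale ones and check them in a close crop.

Run:
```python
from h import *
import pickle
c=pickle.load(open('c0.pkl','rb'))['top']; im=c['color']
crop=im[115:275,150:350][:,:,::-1]
cv2.imwrite('pics/crop1.png',cv2.resize(crop,None,fx=4,fy=3.75,interpolation=cv2.INTER_CUBIC)[:600,:800])
for n,u,v,z in [('m1',175,210,66),('m2',204,218,66),('m3',235,219,66),('turq',221,261,66),('gauge_nose',332,228,74),('triv',404.5,230,8),('mand',187,187,25),
 ('A',217,131,0),('B',303,134,0),('C',302,188,0),('D',215,187,0),('a',315,131,0),('b',402,134,0),('c',402,188,0),('d',314,184,0)]:
    print(n,ray(c,u,v,z).round(1))
g=cv2.cvtColor(im,cv2.COLOR_RGB2HSV)
# tray: reddish brown dark
for n,m in [('dark',(im.max(2)<45)&(im.max(2)>=0)),('brown',(im[:,:,0]>45)&(im[:,:,0]<130)&(im[:,:,0]>1.8*im[:,:,2])&(im[:,:,1]<60))]:
    k,l,s,ce=cv2.connectedComponentsWithStats(m.astype(np.uint8))
    for i in range(1,k):
        if s[i,4]>8 and 110<ce[i,1]<300 and 150<ce[i,0]<450: print(n,s[i],ce[i].round(1))
for p in [(175,205),(204,214),(168,212),(360,140),(217,131)]: print(p,im[p[1],p[0]])
```

```text
m1 [471.5 337.7  66. ]
m2 [452.4 262.   66. ]
m3 [451.5 182.7  66. ]
turq [344.9 213.8  66. ]
gauge_nose [433.  -62.1  74. ]
triv [ 437.9 -260.5    8. ]
mand [539.9 321.1  25. ]
A [705.7 252.2   0. ]
B [700.4  11.6   0. ]
C [547.6  12.    0. ]
D [546.1 250.5   0. ]
a [709.6 -21.6   0. ]
b [ 704.3 -261.4    0. ]
c [ 552.6 -258.4    0. ]
d [559.3 -20.5   0. ]
dark [280 115  12   6  31] [284.8 118.1]
dark [300 115  12   7  37] [304.9 118.3]
dark [320 115  12   7  34] [324.5 118.4]
dark [328 133  21   2  22] [338.5 133. ]
dark [350 134  19   1  19] [359. 134.]
dark [373 135  21   2  21] [383. 135.]
dark [351 151  18  10  96] [358.2 156.5]
dark [371 198  66  65 711] [403.8 230. ]
brown [317 129  84  53 254] [375.2 143. ]
brown [339 134   9   1   9] [343. 134.]
brown [318 141   1  18  18] [318.  149.5]
brown [349 148  23  15  89] [359.8 157. ]
brown [317 162  84  26 215] [353.3 180.8]
brown [421 174  19  23  99] [426.6 188.1]
brown [167 205  12  13  89] [171.3 210.4]
brown [176 207  14  16  87] [184.1 215.8]
brown [196 213  11  14  66] [199.8 218.2]
brown [228 213   9  13  41] [231.1 217.9]
brown [206 215  11  16  60] [212.8 223.8]
brown [237 218  10  13  31] [243.5 225.3]
brown [315 236   7   8   9] [317.4 239.2]
brown [132 279  47  20 141] [154.  287.1]
(175, 205) [75 59 41]
(204, 214) [72 55 35]
(168, 212) [66 48 32]
(360, 140) [118  70  46]
(217, 131) [44 41 40]
```

View pics/crop1.png

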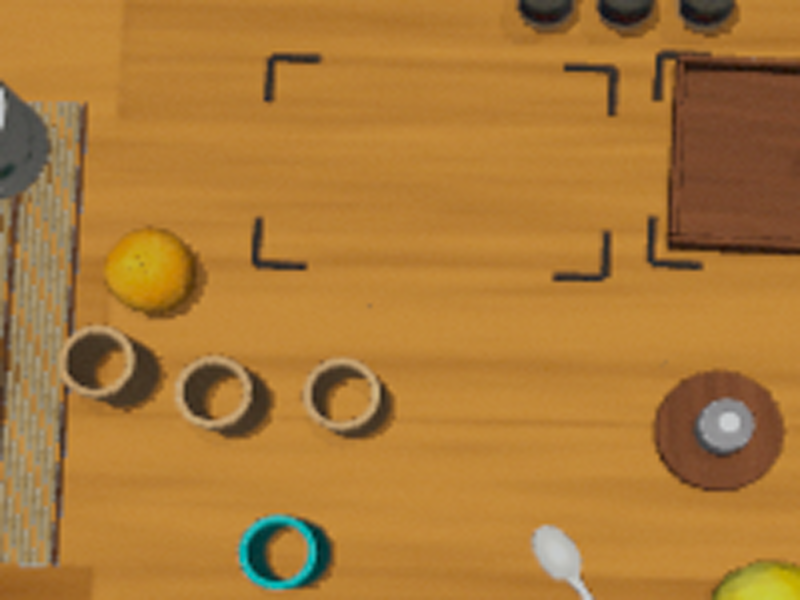

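The crop confirms three pale rings at crop (98,362), (215,394) and (343,397). The turquoise ring at (280,552) is the look-alike. The gauge pin is at (729,423), and the empty corner marks span (256–614, 58–278). I'm moving towards mill 1 now, passing over the gauge.

```bash
python3 -m creep '[{"spin":10},{"spin":3.74},{"tx":0.034,"ty":-0.05},{"tx":0.034,"ty":-0.05},{"tx":0.034,"ty":-0.05}]'
python3 -m creep '[{"tx":0.034,"ty":-0.05},{"tx":0.034,"ty":-0.05},{"tx":0.034,"ty":-0.05},{"tx":0.034,"ty":-0.05},{"tx":0.034,"ty":-0.05}]'
python3 - <<'E'
from h import *
c=cap('wrist','w1.png'); print(get_obs()['tool_pos'],get_obs()['tcp_rot'],(-np.array(c['R']).T@np.array(c['t']).ravel()).round(),np.array(c['R']).round(2).tolist())
print(proj(c,[433,-62,74]))
E
```

```text
[ 124.68873939 -509.77190232  240.32522305] [-3.14071146e+00 -1.33407642e-04  2.39793442e-01] [ 205. -491.  385.] [[0.24, -0.97, -0.0], [-0.93, -0.23, 0.3], [-0.3, -0.07, -0.95]]
[-352.3314333  -490.42389134]invalid input at $[0]: expected keys hand, tx, ty, tz, spin
invalid input at $[0]: expected keys hand, tx, ty, tz, spin
```

View pics/w1.png

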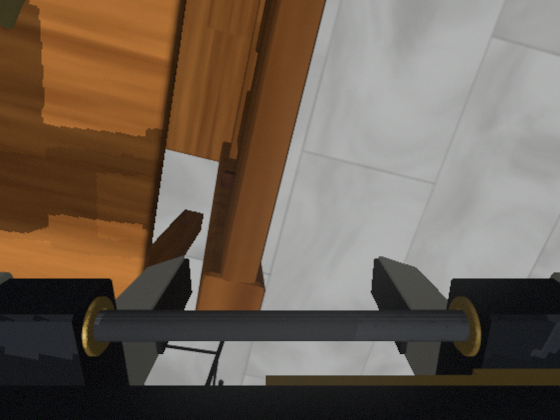

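The move was refused because every key has to be given, so the picture shows only the floor past the table edge.

```bash
python3 -m creep '[{"hand":1,"tx":0,"ty":0,"tz":0,"spin":10},{"hand":1,"tx":0,"ty":0,"tz":0,"spin":3.74},{"hand":1,"tx":0.034,"ty":-0.05,"tz":0,"spin":0},{"hand":1,"tx":0.034,"ty":-0.05,"tz":0,"spin":0},{"hand":1,"tx":0.034,"ty":-0.05,"tz":0,"spin":0}]'
python3 -m creep '[{"hand":1,"tx":0.034,"ty":-0.05,"tz":0,"spin":0},{"hand":1,"tx":0.034,"ty":-0.05,"tz":0,"spin":0},{"hand":1,"tx":0.034,"ty":-0.05,"tz":0,"spin":0},{"hand":1,"tx":0.0,"ty":-0.05,"tz":0,"spin":0},{"hand":1,"tx":0,"ty":-0.05,"tz":0,"spin":0}]'
python3 - <<'E'
from h import *
c=cap('wrist','w2.png'); print(get_obs()['tool_pos'],get_obs()['tcp_rot'],(-np.array(c['R']).T@np.array(c['t']).ravel()).round(),np.array(c['R']).round(2).tolist())
print(proj(c,[433,-62,74]))
E
```

```text
time: 0.82
tool_pos: [227.3, -358.4, 240.6]
tcp_rot: [-3.141, -0.0, -0.001]
contact_force: [1.5, 0.3, -0.6]
grip_width: 91.3
finger_force: 0.0
time: 1.45
tool_pos: [328.7, -108.3, 240.6]
tcp_rot: [-3.141, 0.0, 0.0]
contact_force: [0.4, -0.7, -1.0]
grip_width: 91.4
finger_force: 0.0
[ 327.28457812 -103.50162357  240.35245867] [-3.13772166e+00  1.31749626e-03  2.04819312e-03] [ 411. -109.  385.] [[-0.0, -1.0, -0.0], [-0.95, 0.0, 0.3], [-0.3, 0.0, -0.95]]
[225.48840377  76.05918412]
```

View pics/w2.png

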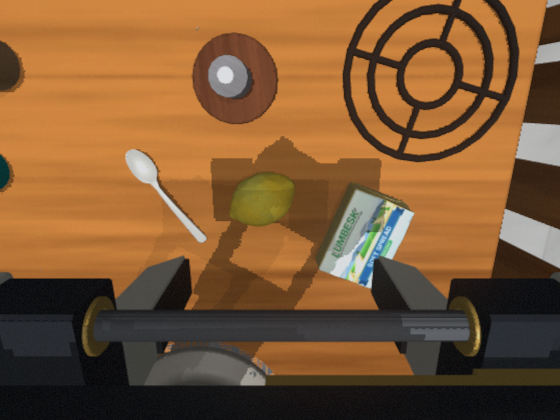

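The picture shows the pin nose at (225,75), within a pixel of the prediction, the foot centre at (235,78) and the trivet centre at (430,73).

```bash
python3 -m creep '[{"hand":1,"tx":0.03,"ty":-0.05,"tz":0,"spin":0},{"hand":1,"tx":0.03,"ty":-0.05,"tz":0,"spin":0},{"hand":1,"tx":0.01,"ty":-0.058,"tz":0,"spin":0},{"hand":1,"tx":0,"ty":-0.058,"tz":0,"spin":0},{"hand":1,"tx":0,"ty":-0.058,"tz":0,"spin":0}]'
python3 -m creep '[{"hand":1,"tx":0,"ty":-0.058,"tz":0,"spin":0},{"hand":1,"tx":0,"ty":-0.058,"tz":0,"spin":0},{"hand":1,"tx":0,"ty":0,"tz":0,"spin":0}]'
cat >> h.py <<'E'
def mills(c,z=66,guess=()):
    "ring rims of pale wood near guesses, via Hough circles"
    g=cv2.medianBlur(cv2.cvtColor(c['color'],cv2.COLOR_RGB2GRAY),3); out=[]
    for X in guess:
        X=np.array(X,float); u,v=proj(c,X); e=proj(c,X+[0,25,0])-proj(c,X-[0,25,0]); r=np.hypot(*e)/2
        x0,y0=int(max(u-2.2*r,0)),int(max(v-2.2*r,0)); s=cv2.resize(g[y0:int(v+2.2*r),x0:int(u+2.2*r)],None,fx=3,fy=3,interpolation=cv2.INTER_CUBIC)
        h=cv2.HoughCircles(s,cv2.HOUGH_GRADIENT,1,30,param1=120,param2=15,minRadius=int(3*r*.9),maxRadius=int(3*r*1.12))
        out.append(None if h is None else [(ray(c,x0+a/3,y0+b/3,X[2]).round(1)[:2].tolist(),round(float(x0+a/3)),round(float(y0+b/3)),round(float(q/3/r),2)) for a,b,q in h[0][:3]])
    return out
E
python3 - <<'E'
from h import *
c=cap('wrist','w3.png'); print(get_obs()['tool_pos'],get_obs()['tcp_rot'])
for m in mills(c,guess=[[467,339,66],[447,262,66],[446,181,66]]): print(m)
E
```

```text
time: 2.12
tool_pos: [398.5, 165.9, 240.6]
tcp_rot: [3.141, -0.0, -0.0]
contact_force: [1.5, -0.9, -0.4]
grip_width: 92.0
finger_force: 0.0
time: 2.5
tool_pos: [398.0, 283.2, 240.2]
tcp_rot: [-3.141, 0.0, 0.005]
contact_force: [0.1, -0.6, -0.2]
grip_width: 91.8
finger_force: 0.0
[398.11557517 281.32600024 240.14143158] [3.14091542e+00 8.43238095e-04 3.62564825e-03]
[([471.2, 342.6], 214, 114, 0.92), ([469.6, 333.5], 224, 116, 1.0)]
[([449.4, 263.9], 303, 140, 1.01)]
[([447.4, 180.2], 396, 142, 1.09), ([452.7, 188.5], 387, 136, 0.99)]
```

View pics/w3.png

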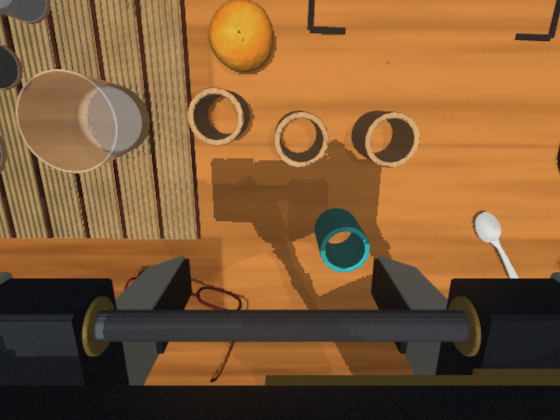

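The picture shows the mill rims at about (217,115), (301,138) and (391,139), which agrees with the top view. The turquoise ring is at (344,248), the mandarin at (241,35) and the tumbler at (75,120). I'll go to mill 1 with the fingers on a diagonal, which keeps clear of the mandarin, mill 2 and the tumbler.

```bash
python3 -m creep '[{"hand":0.76,"tx":0.0355,"ty":-0.029,"tz":0,"spin":0},{"hand":0.76,"tx":0.0355,"ty":-0.029,"tz":0,"spin":0},{"hand":0.76,"tx":0,"ty":0,"tz":0.04,"spin":-10},{"hand":0.76,"tx":0,"ty":0,"tz":0.04,"spin":-10},{"hand":0.76,"tx":0,"ty":0,"tz":0,"spin":-10}]'
python3 -m creep '[{"hand":0.76,"tx":0,"ty":0,"tz":0,"spin":0}]'
python3 - <<'E'
from h import *
c=cap('wrist','w4.png'); p=get_obs()['tool_pos'];print(p)
for m in mills(c,guess=[[469,339,66],[449,263,66]]): print(m)
print(proj(c,p),proj(c,p+[0,0,26]), proj(c,[469.5,339.5,66]))
c=cap('top','t4.png')
for m in mills(c,guess=[[469,339,66],[449,263,66]]): print(m)
E
```

```text
time: 3.18
tool_pos: [468.3, 335.2, 157.0]
tcp_rot: [3.141, 0.008, 0.527]
contact_force: [-0.1, 0.1, -0.8]
grip_width: 69.6
finger_force: 0.0
time: 3.3
tool_pos: [470.1, 336.5, 160.4]
tcp_rot: [3.141, 0.001, 0.52]
contact_force: [0.4, 0.1, 0.0]
grip_width: 69.9
finger_force: 0.0
[470.31805981 336.89440117 160.96472076]
[([471.6, 344.6], 272, 216, 0.9)]
None
[280.5849341  288.19609306] [280.4200991  321.55822082] [277.23742308 221.22782595]
None
None
```

View pics/w4.png

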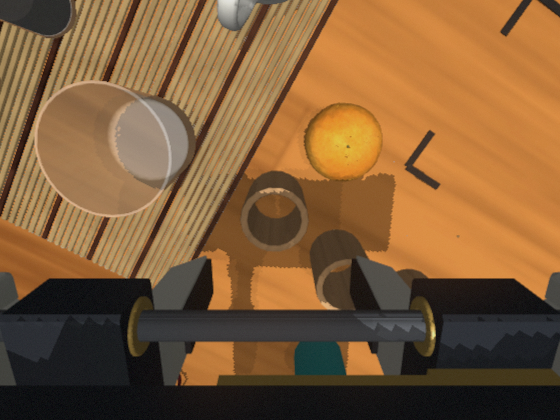

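Mill 1's rim is at (275,218), so I need to shift 3 mm each way. Then I descend, grip and lift.

```bash
python3 -m creep '[{"hand":0.76,"tx":0.003,"ty":-0.0035,"tz":0.02,"spin":0},{"hand":0.76,"tx":0,"ty":0,"tz":0.047,"spin":0},{"hand":0.76,"tx":0,"ty":0,"tz":0.047,"spin":0},{"hand":0.76,"tx":0,"ty":0,"tz":0,"spin":0},{"hand":0.76,"tx":0,"ty":0,"tz":0,"spin":0}]'
python3 -m creep '[{"hand":0,"tx":0,"ty":0,"tz":0,"spin":0},{"hand":0,"tx":0,"ty":0,"tz":0,"spin":0},{"hand":0,"tx":0,"ty":0,"tz":0,"spin":0},{"hand":0,"tx":0,"ty":0,"tz":0,"spin":0}]'
```

```text
time: 4.03
tool_pos: [471.1, 342.3, 47.2]
tcp_rot: [3.141, -0.001, 0.521]
contact_force: [-0.1, -0.2, 0.3]
grip_width: 69.8
finger_force: 0.0
time: 4.53
tool_pos: [470.7, 342.6, 47.0]
tcp_rot: [3.141, -0.0, 0.524]
contact_force: [0.4, -0.5, 2.7]
grip_width: 49.7
finger_force: 30.0
```

```bash
python3 -m creep '[{"hand":0,"tx":0,"ty":0,"tz":-0.03,"spin":0},{"hand":0,"tx":0,"ty":0,"tz":-0.04,"spin":10},{"hand":0,"tx":0,"ty":0,"tz":-0.03,"spin":10},{"hand":0,"tx":0,"ty":0,"tz":0,"spin":10},{"hand":0,"tx":-0.005,"ty":0.04,"tz":0,"spin":0}]'
python3 -m creep '[{"hand":0,"tx":-0.005,"ty":0.05,"tz":0,"spin":0},{"hand":0,"tx":-0.005,"ty":0.055,"tz":0,"spin":0},{"hand":0,"tx":-0.005,"ty":0.055,"tz":0,"spin":0},{"hand":0,"tx":-0.005,"ty":0.055,"tz":0,"spin":0},{"hand":0,"tx":-0.005,"ty":0.055,"tz":0,"spin":0}]'
python3 -m creep '[{"hand":0,"tx":-0.005,"ty":0.05,"tz":0,"spin":0},{"hand":0,"tx":-0.002,"ty":0.04,"tz":0,"spin":0},{"hand":0,"tx":0,"ty":0,"tz":0,"spin":0},{"hand":0,"tx":0,"ty":0,"tz":0,"spin":0}]'
python3 - <<'E'
from h import *
c=cap('wrist','w5.png'); o=get_obs();p=o['tool_pos'];print(p,o['tcp_rot'],o['grip_width'])
print(proj(c,[434,-62,74]),proj(c,p+[0,0,19]),proj(c,[434,-62,0]),proj(c,[434,-105,14]))
t=cap('top','t5.png'); print(proj(t,[434,-62,74]),proj(t,p+[0,0,19]))
E
```

```text
time: 5.15
tool_pos: [465.7, 303.7, 146.8]
tcp_rot: [-3.141, -0.001, 0.0]
contact_force: [-0.0, -0.5, -1.9]
grip_width: 49.8
finger_force: 30.0
time: 5.78
tool_pos: [440.1, 30.9, 146.7]
tcp_rot: [3.142, -0.0, 0.0]
contact_force: [0.7, -0.0, -1.1]
grip_width: 49.9
finger_force: 30.0
time: 6.28
tool_pos: [433.3, -57.0, 146.5]
tcp_rot: [-3.141, 0.001, -0.001]
contact_force: [1.4, -1.0, -1.4]
grip_width: 49.9
finger_force: 30.0
[433.4185232  -56.62934084 146.5635257 ] [-3.14122129e+00  4.30487257e-04  5.09492196e-04] 49.98088775143173
[288.38766669 232.3202164 ] [279.56391877 311.41925842] [286.80499507 202.24830302] [338.7929889  206.76260502]
[331.98000801 227.58619849] [333.97875494 224.05533512]
```

View pics/w5.png

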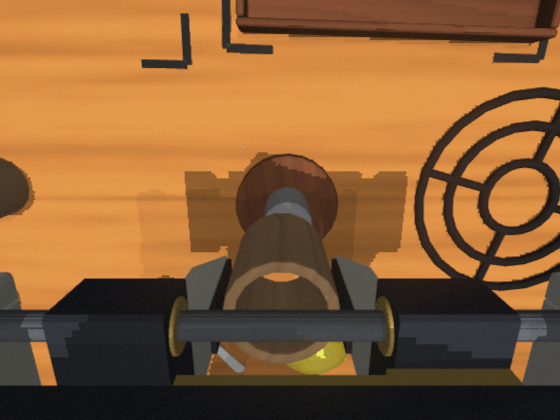

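The picture shows the foot centre at (287,202) and the held rim at (281,311), both as predicted. I shift 5 mm in y and lower.

```bash
python3 -m creep '[{"hand":0,"tx":0.0006,"ty":0.0052,"tz":0,"spin":0},{"hand":0,"tx":0,"ty":0,"tz":0.03,"spin":0},{"hand":0,"tx":0,"ty":0,"tz":0.003,"spin":0},{"hand":0,"tx":0,"ty":0,"tz":0,"spin":0}]'
python3 -m creep '[{"hand":0,"tx":0,"ty":0,"tz":0.003,"spin":0},{"hand":0,"tx":0,"ty":0,"tz":0.003,"spin":0},{"hand":0,"tx":0,"ty":0,"tz":0.003,"spin":0}]'
python3 -m creep '[{"hand":0,"tx":0,"ty":0,"tz":0.003,"spin":0},{"hand":0,"tx":0,"ty":0,"tz":0,"spin":0}]'
```

```text
time: 6.88
tool_pos: [434.3, -62.5, 114.0]
tcp_rot: [3.142, 0.0, 0.001]
contact_force: [-0.3, -0.4, -1.0]
grip_width: 50.0
finger_force: 30.0
time: 7.25
tool_pos: [434.3, -62.7, 104.8]
tcp_rot: [3.141, -0.0, -0.0]
contact_force: [-0.9, -0.8, -0.9]
grip_width: 50.1
finger_force: 30.0
time: 7.5
tool_pos: [434.2, -62.7, 101.5]
tcp_rot: [-3.142, 0.0, -0.0]
contact_force: [1.2, 0.1, -1.8]
grip_width: 50.0
finger_force: 30.0
```

It passed the nose with no force, so mill 1 looks good. I lower it to the foot.

```bash
python3 -m creep '[{"hand":0,"tx":0,"ty":0,"tz":0.01,"spin":0},{"hand":0,"tx":0,"ty":0,"tz":0.01,"spin":0},{"hand":0,"tx":0,"ty":0,"tz":0.01,"spin":0},{"hand":0,"tx":0,"ty":0,"tz":0.006,"spin":0}]'
python3 -m creep '[{"hand":0,"tx":0,"ty":0,"tz":0.002,"spin":0},{"hand":0,"tx":0,"ty":0,"tz":0.002,"spin":0},{"hand":0,"tx":0,"ty":0,"tz":0,"spin":0}]'
```

```text
time: 8.0
tool_pos: [434.3, -62.6, 65.0]
tcp_rot: [-3.141, 0.0, -0.0]
contact_force: [1.8, 0.3, -0.4]
grip_width: 49.7
finger_force: 30.0
time: 8.38
tool_pos: [434.3, -62.7, 61.7]
tcp_rot: [3.141, -0.0, -0.0]
contact_force: [2.1, 1.9, -2.4]
grip_width: 49.6
finger_force: 30.0
```

```bash
python3 -m creep '[{"hand":0,"tx":0,"ty":0,"tz":0.0015,"spin":0},{"hand":0,"tx":0,"ty":0,"tz":0.001,"spin":0}]'
python3 - <<'E'
from h import *
import pickle
c=pickle.load(open('c0.pkl','rb'))['top']; im=c['color'].astype(int)
# tray: darker & less saturated than table
m=((im[:,:,0]<150)&(im[:,:,0]>1.25*im[:,:,2])).astype(np.uint8); m[:,:308]=0;m[:,410:]=0;m[:124]=0;m[192:]=0
m=cv2.morphologyEx(m,cv2.MORPH_OPEN,np.ones((5,5)))
cn=max(cv2.findContours(m,0,1)[0],key=cv2.contourArea)
b=cv2.boxPoints(cv2.minAreaRect(cn)); P=np.array([ray(c,u,v,25)[:2] for u,v in b]); print('tray box',b.round(1).tolist(),P.round(1).tolist(),P.mean(0), [np.hypot(*(P[i]-P[i-1])).round(1) for i in range(4)])
# marks
d=(im.max(2)<75)&(im.max(2)-im.min(2)<40)
d=d.astype(np.uint8); d[:,:208]=0; d[:,410:]=0; d[:124]=0; d[195:]=0
k,l,s,ce=cv2.connectedComponentsWithStats(d,connectivity=8)
for i in range(1,k):
    if s[i,4]>5:
        cc=cv2.findContours((l==i).astype(np.uint8),0,1)[0][0].reshape(-1,2); print(s[i],ce[i].round(1),ray(c,*ce[i],0)[:2].round(1))
E
```

```text
time: 8.62
tool_pos: [434.6, -62.7, 60.8]
tcp_rot: [3.141, -0.001, 0.0]
contact_force: [-5.6, 3.9, 29.8]
grip_width: 49.8
finger_force: 30.0
tray box [[315.5, 181.3000030517578], [318.20001220703125, 127.80000305175781], [402.70001220703125, 132.10000610351562], [399.8999938964844, 185.60000610351562]] [[561.7, -22.8], [710.1, -28.7], [701.1, -256.0], [554.0, -245.9]] [ 631.71308766 -138.3686745 ] [np.float64(223.2), np.float64(148.5), np.float64(227.5), np.float64(147.5)]
[314 129   5  13  17] [314.6 133.6] [701.9 -20.7]
[216 130  13  12  27] [220.6 133. ] [700.  241.9]
[291 133  13  13  30] [300.1 136.7] [692.4  19.5]
[321 132  78  30 159] [367.6 137.3] [ 693.4 -166.8]
[351 151  19  11 131] [358.8 156.8] [ 637.7 -142.5]
[397 172   2   9  17] [397.5 175.8] [ 586.2 -246.9]
[213 174  13  13  31] [216.6 182.5] [558.7 246.6]
[312 174  13  13  25] [315.6 182.4] [563.8 -24.7]
[289 177  13  13  28] [296.9 186. ] [552.8  26.1]
[317 179  10   2  11] [321.1 179.9] [571.1 -39.7]
[389 178  13  12  28] [397.7 186.2] [ 557.4 -246.9]
[329 181  15   1  15] [336. 181.] [568.8 -80.3]
[350 182  18   2  19] [358.9 182.2] [ 566.6 -142.4]
[375 183   8   1   8] [378.5 183. ] [ 565.2 -195.4]
[391 184   7   1   7] [394. 184.] [ 563.2 -237.1]
```

The 30 N upward force shows the body is seated on the foot, so mill 1 is good. I lift it off and carry it over the tray's far right slot.

```bash
python3 -m creep '[{"hand":0,"tx":0,"ty":0,"tz":-0.015,"spin":0},{"hand":0,"tx":0,"ty":0,"tz":-0.03,"spin":0},{"hand":0,"tx":0,"ty":0,"tz":-0.035,"spin":0},{"hand":0,"tx":0,"ty":0,"tz":-0.01,"spin":0},{"hand":0,"tx":0,"ty":0,"tz":0,"spin":0}]'
python3 -m creep '[{"hand":0,"tx":0.03,"ty":0.02,"tz":0,"spin":0},{"hand":0,"tx":0.04,"ty":0.025,"tz":0,"spin":0},{"hand":0,"tx":0.04,"ty":0.025,"tz":0,"spin":0},{"hand":0,"tx":0.02,"ty":0.02,"tz":0,"spin":0},{"hand":0,"tx":0,"ty":0,"tz":0,"spin":0}]'
python3 - <<'E'
from h import *
c=cap('wrist','w6.png'); o=get_obs();p=o['tool_pos'];print(p,o['tcp_rot'],o['grip_width'])
import pickle; pickle.dump(c,open('c6.pkl','wb'))
E
```

```text
time: 9.25
tool_pos: [433.9, -62.7, 149.1]
tcp_rot: [3.141, -0.0, -0.0]
contact_force: [-0.1, 0.5, -1.0]
grip_width: 50.1
finger_force: 30.0
time: 9.88
tool_pos: [564.2, -153.7, 146.6]
tcp_rot: [-3.141, 0.003, -0.001]
contact_force: [0.3, 0.1, -1.8]
grip_width: 50.0
finger_force: 30.0
[ 563.186561   -152.65052631  146.79647424] [-3.14005984e+00  3.95890942e-03 -7.71944050e-04] 49.78102378530462
```

View pics/w6.png

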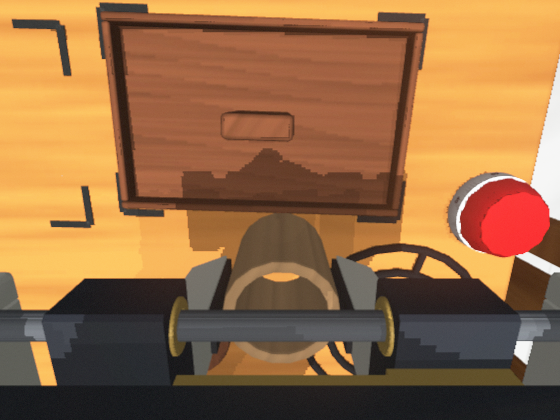

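The tray's rim corners are at about (104,17), (425,24), (122,208) and (402,215). The grip's top face is centred at (257,126).

Run:
```python
from h import *
import pickle
c=pickle.load(open('c6.pkl','rb'))
P=np.array([ray(c,u,v,25)[:2] for u,v in [(104,17),(425,24),(402,215),(122,208)]]);print(P.round(1).tolist(),P.mean(0))
d=P[0]-P[1]+P[3]-P[2]; print('yaw',np.degrees(np.arctan2(-d[0],d[1])), [np.hypot(*(P[i]-P[i-1])).round(1) for i in range(4)])
print('grip',ray(c,257.5,127,76), ray(c,221,126,76)-ray(c,294,128.5,76))
```

```text
[[702.5, -33.6], [697.7, -252.2], [560.7, -250.9], [567.0, -26.5]] [ 631.97857408 -140.79578534]
yaw -1.427569936405243 [np.float64(135.8), np.float64(218.6), np.float64(137.0), np.float64(224.5)]
grip [ 632.99244355 -139.77867464   76.        ] [ 1.54984232 43.83415167  0.        ]
```

```bash
python3 -m creep '[{"hand":0,"tx":0.035,"ty":0.022,"tz":0,"spin":0},{"hand":0,"tx":0.04,"ty":0.025,"tz":0,"spin":0},{"hand":0,"tx":0.023,"ty":0.0158,"tz":0,"spin":0},{"hand":0,"tx":0,"ty":0,"tz":0.02,"spin":0},{"hand":0,"tx":0,"ty":0,"tz":0.03,"spin":0}]'
python3 -m creep '[{"hand":0,"tx":0,"ty":0,"tz":0.03,"spin":0},{"hand":0,"tx":0,"ty":0,"tz":0.009,"spin":0},{"hand":0,"tx":0,"ty":0,"tz":0,"spin":0}]'
```

```text
time: 10.55
tool_pos: [661.7, -214.8, 98.2]
tcp_rot: [-3.141, 0.0, 0.0]
contact_force: [-0.9, -0.5, -1.8]
grip_width: 49.7
finger_force: 30.0
time: 10.92
tool_pos: [661.6, -214.9, 59.7]
tcp_rot: [-3.141, 0.002, 0.0]
contact_force: [0.0, 0.0, -0.8]
grip_width: 50.2
finger_force: 30.0
```

```bash
python3 -m creep '[{"hand":0,"tx":0,"ty":0,"tz":0.004,"spin":0},{"hand":0,"tx":0,"ty":0,"tz":0.0015,"spin":0},{"hand":0,"tx":0,"ty":0,"tz":0,"spin":0}]'
python3 -m creep '[{"hand":0,"tx":0,"ty":0,"tz":0.001,"spin":0},{"hand":0,"tx":0,"ty":0,"tz":0,"spin":0}]'
```

```text
time: 11.3
tool_pos: [662.3, -215.6, 55.2]
tcp_rot: [3.141, -0.001, -0.0]
contact_force: [0.4, 0.0, -1.3]
grip_width: 49.8
finger_force: 30.0
time: 11.55
tool_pos: [662.2, -215.5, 53.8]
tcp_rot: [3.141, -0.0, -0.0]
contact_force: [0.4, 0.1, -1.2]
grip_width: 50.0
finger_force: 30.0
```

```bash
python3 -m creep '[{"hand":0,"tx":0,"ty":0,"tz":0.001,"spin":0},{"hand":0,"tx":0,"ty":0,"tz":0,"spin":0},{"hand":0.62,"tx":0,"ty":0,"tz":0,"spin":0},{"hand":0.62,"tx":0,"ty":0,"tz":0,"spin":0},{"hand":0.62,"tx":0,"ty":0,"tz":0,"spin":0}]'
python3 -m creep '[{"hand":0.62,"tx":0,"ty":0,"tz":-0.02,"spin":0},{"hand":0.62,"tx":0,"ty":0,"tz":-0.04,"spin":0},{"hand":0.62,"tx":0,"ty":0,"tz":-0.05,"spin":0},{"hand":0.76,"tx":-0.02,"ty":-0.045,"tz":0,"spin":0},{"hand":0.76,"tx":-0.024,"ty":-0.053,"tz":0,"spin":0}]'
python3 -m creep '[{"hand":0.76,"tx":-0.024,"ty":-0.053,"tz":0,"spin":0},{"hand":0.76,"tx":-0.024,"ty":-0.053,"tz":0,"spin":0},{"hand":0.76,"tx":-0.024,"ty":-0.053,"tz":0,"spin":0},{"hand":0.76,"tx":-0.024,"ty":-0.053,"tz":0,"spin":0},{"hand":0.76,"tx":-0.024,"ty":-0.053,"tz":0,"spin":0}]'
python3 -m creep '[{"hand":0.76,"tx":-0.024,"ty":-0.053,"tz":0,"spin":0},{"hand":0.76,"tx":-0.024,"ty":-0.053,"tz":0,"spin":-10},{"hand":0.76,"tx":0,"ty":0,"tz":0,"spin":-10},{"hand":0.76,"tx":0,"ty":0,"tz":0,"spin":-10},{"hand":0.76,"tx":0,"ty":0,"tz":0,"spin":0}]'
python3 - <<'E'
from h import *
c=cap('wrist','w7.png'); p=get_obs()['tool_pos'];print(p,get_obs()['tcp_rot'])
for m in mills(c,guess=[[450,263,66],[448,182,66]]): print(m)
print(proj(c,[450,263,66]))
E
```

```text
time: 12.18
tool_pos: [662.2, -215.5, 52.6]
tcp_rot: [3.142, 0.0, -0.0]
contact_force: [0.1, 0.5, 0.2]
grip_width: 56.9
finger_force: 0.0
time: 12.8
tool_pos: [618.3, -117.4, 165.0]
tcp_rot: [3.141, -0.004, -0.002]
contact_force: [-0.6, 0.5, -0.1]
grip_width: 68.6
finger_force: 0.0
time: 13.42
tool_pos: [497.8, 149.2, 164.4]
tcp_rot: [-3.141, -0.003, -0.0]
contact_force: [0.4, 0.1, 0.1]
grip_width: 70.0
finger_force: 0.0
time: 14.05
tool_pos: [450.5, 253.9, 164.0]
tcp_rot: [3.141, -0.002, 0.523]
contact_force: [0.3, -0.4, -0.0]
grip_width: 69.4
finger_force: 0.0
[450.51614316 253.70497092 163.75816025] [ 3.14126661e+00 -1.66124393e-03  5.20000392e-01]
[([447.3, 264.3], 267, 218, 1.05)]
None
[270.13342284 215.93663149]
```

View pics/w7.png

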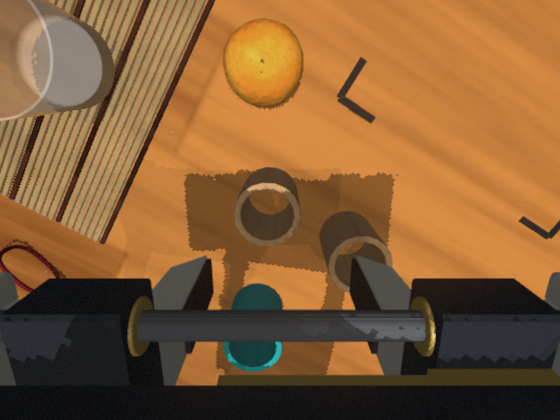

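Mill 2's rim is at (268,214), so it is undisturbed. I shift 6 and 10 mm, then grip.

```bash
python3 -m creep '[{"hand":0.76,"tx":0.006,"ty":-0.0098,"tz":0.02,"spin":0},{"hand":0.76,"tx":0,"ty":0,"tz":0.048,"spin":0},{"hand":0.76,"tx":0,"ty":0,"tz":0.048,"spin":0},{"hand":0.76,"tx":0,"ty":0,"tz":0,"spin":0},{"hand":0.76,"tx":0,"ty":0,"tz":0,"spin":0}]'
python3 -m creep '[{"hand":0,"tx":0,"ty":0,"tz":0,"spin":0},{"hand":0,"tx":0,"ty":0,"tz":0,"spin":0},{"hand":0,"tx":0,"ty":0,"tz":0,"spin":0},{"hand":0,"tx":0,"ty":0,"tz":0,"spin":0}]'
```

```text
time: 14.72
tool_pos: [451.7, 265.3, 48.4]
tcp_rot: [3.141, -0.002, 0.522]
contact_force: [0.2, 0.6, 1.0]
grip_width: 69.5
finger_force: 0.0
time: 15.22
tool_pos: [451.1, 265.3, 47.8]
tcp_rot: [3.141, -0.002, 0.523]
contact_force: [-0.5, -0.5, 6.9]
grip_width: 49.0
finger_force: 30.0
```

```bash
python3 -m creep '[{"hand":0,"tx":0,"ty":0,"tz":-0.03,"spin":0},{"hand":0,"tx":0,"ty":0,"tz":-0.04,"spin":10},{"hand":0,"tx":0,"ty":0,"tz":-0.03,"spin":10},{"hand":0,"tx":0,"ty":0,"tz":0,"spin":10},{"hand":0,"tx":-0.002,"ty":0.04,"tz":0,"spin":0}]'
python3 -m creep '[{"hand":0,"tx":-0.003,"ty":0.055,"tz":0,"spin":0},{"hand":0,"tx":-0.003,"ty":0.055,"tz":0,"spin":0},{"hand":0,"tx":-0.003,"ty":0.055,"tz":0,"spin":0},{"hand":0,"tx":-0.003,"ty":0.055,"tz":0,"spin":0},{"hand":0,"tx":-0.003,"ty":0.04,"tz":0,"spin":0}]'
python3 -m creep '[{"hand":0,"tx":0,"ty":0.028,"tz":0,"spin":0},{"hand":0,"tx":0,"ty":0,"tz":0,"spin":0},{"hand":0,"tx":0,"ty":0,"tz":0,"spin":0}]'
python3 - <<'E'
from h import *
c=cap('wrist','w8.png'); o=get_obs();p=o['tool_pos'];print(p,o['tcp_rot'],o['grip_width'])
z=p+[0,0,19]
for m in mills(c,guess=[z]): print(m)
print(mills(cv2 and dict(c),guess=[[434,-62,14]]) if 0 else '')
E
```

```text
time: 15.85
tool_pos: [448.7, 226.1, 147.3]
tcp_rot: [-3.141, -0.002, 0.0]
contact_force: [0.6, -0.7, -1.6]
grip_width: 49.1
finger_force: 30.0
time: 16.48
tool_pos: [433.1, -37.0, 146.9]
tcp_rot: [3.141, -0.0, -0.001]
contact_force: [-0.1, -0.3, -0.0]
grip_width: 49.2
finger_force: 30.0
time: 16.85
tool_pos: [433.2, -62.4, 146.7]
tcp_rot: [-3.141, 0.0, -0.0]
contact_force: [-0.3, -0.1, -2.1]
grip_width: 48.9
finger_force: 30.0
[433.28978869 -62.16002004 146.7003366 ] [-3.14132317e+00  2.31419153e-04  5.54865668e-04] 48.780411981539764
[([426.1, -61.6], 278, 326, 0.94)]
```

Run:
```python
from h import *
a=cv2.imread('pics/w5.png'); b=cv2.imread('pics/w8.png')
# skew: pale rim visible top arc: row/col profile of pale pixels
for n,i in(('w5',a),('w8',b)):
    r=i[:,:,2].astype(int); 
    print(n,[ (row,[int(x) for x in i[row,282]]) for row in range(250,290,4)])
ga,gb=[cv2.cvtColor(i,cv2.COLOR_BGR2GRAY) for i in(a,b)]
t=ga[255:307,222:342]; m=cv2.matchTemplate(gb[235:327,192:372],t,cv2.TM_CCOEFF_NORMED); _,v,_,l=cv2.minMaxLoc(m); print(v,l[0]-30,l[1]-20)
t=ga[345:366,235:330]; m=cv2.matchTemplate(gb[325:386,205:360],t,cv2.TM_CCOEFF_NORMED); _,v,_,l=cv2.minMaxLoc(m); print(v,l[0]-30,l[1]-20)
```

```text
w5 [(250, [38, 56, 72]), (254, [37, 52, 69]), (258, [39, 57, 71]), (262, [54, 77, 101]), (266, [66, 95, 123]), (270, [65, 94, 122]), (274, [64, 131, 205]), (278, [65, 133, 205]), (282, [47, 69, 91]), (286, [45, 63, 81])]
w8 [(250, [38, 57, 75]), (254, [41, 57, 74]), (258, [44, 61, 77]), (262, [69, 98, 125]), (266, [65, 93, 119]), (270, [63, 111, 161]), (274, [67, 135, 208]), (278, [68, 135, 208]), (282, [47, 64, 83]), (286, [45, 62, 81])]
0.9628958106040955 0 -2
0.951612651348114 -2 -1
```

The rim is within 1 mm of where mill 1's was, so I lower it in small steps.

```bash
python3 -m creep '[{"hand":0,"tx":0,"ty":0.0003,"tz":0.03,"spin":0},{"hand":0,"tx":0,"ty":0,"tz":0.003,"spin":0},{"hand":0,"tx":0,"ty":0,"tz":0,"spin":0}]'
python3 -m creep '[{"hand":0,"tx":0,"ty":0,"tz":0.003,"spin":0},{"hand":0,"tx":0,"ty":0,"tz":0.002,"spin":0},{"hand":0,"tx":0,"ty":0,"tz":0,"spin":0}]'
python3 -m creep '[{"hand":0,"tx":0,"ty":0,"tz":0.002,"spin":0},{"hand":0,"tx":0,"ty":0,"tz":0,"spin":0}]'
```

```text
time: 17.27
tool_pos: [433.6, -62.7, 114.0]
tcp_rot: [-3.142, 0.0, 0.001]
contact_force: [0.5, -0.1, -1.2]
grip_width: 49.2
finger_force: 30.0
time: 17.65
tool_pos: [433.5, -63.3, 108.8]
tcp_rot: [3.141, -0.0, -0.0]
contact_force: [0.2, -0.1, -0.7]
grip_width: 49.0
finger_force: 30.0
time: 17.9
tool_pos: [433.8, -63.3, 106.7]
tcp_rot: [-3.142, -0.001, -0.0]
contact_force: [1.7, 0.9, -2.5]
grip_width: 49.1
finger_force: 30.0
```

```bash
python3 -m creep '[{"hand":0,"tx":0,"ty":0,"tz":0.002,"spin":0},{"hand":0,"tx":0,"ty":0,"tz":0.002,"spin":0}]'
python3 -m creep '[{"hand":0,"tx":0,"ty":0,"tz":0.003,"spin":0},{"hand":0,"tx":0,"ty":0,"tz":0.003,"spin":0},{"hand":0,"tx":0,"ty":0,"tz":0.003,"spin":0}]'
```

```text
time: 18.15
tool_pos: [433.8, -63.2, 102.7]
tcp_rot: [-3.142, -0.001, -0.0]
contact_force: [1.9, 3.0, 0.8]
grip_width: 49.2
finger_force: 30.0
time: 18.52
tool_pos: [433.8, -63.2, 93.6]
tcp_rot: [-3.142, -0.001, -0.0]
contact_force: [3.4, 3.7, 1.6]
grip_width: 49.1
finger_force: 30.0
```

Mill 2 goes over the pin with only a light rub, so it's good. I nudge +0.5 mm in each axis and seat it.

```bash
python3 -m creep '[{"hand":0,"tx":0.0004,"ty":-0.0006,"tz":0.005,"spin":0},{"hand":0,"tx":0,"ty":0,"tz":0.01,"spin":0},{"hand":0,"tx":0,"ty":0,"tz":0.01,"spin":0}]'
python3 -m creep '[{"hand":0,"tx":0,"ty":0,"tz":0.005,"spin":0},{"hand":0,"tx":0,"ty":0,"tz":0.0015,"spin":0},{"hand":0,"tx":0,"ty":0,"tz":0,"spin":0}]'
python3 -m creep '[{"hand":0,"tx":0,"ty":0,"tz":0.001,"spin":0},{"hand":0,"tx":0,"ty":0,"tz":0,"spin":0}]'
```

```text
time: 18.9
tool_pos: [433.7, -62.7, 67.9]
tcp_rot: [-3.142, 0.0, -0.0]
contact_force: [2.0, 2.9, 1.2]
grip_width: 49.1
finger_force: 30.0
time: 19.27
tool_pos: [433.7, -62.6, 62.0]
tcp_rot: [-3.141, 0.001, 0.0]
contact_force: [2.3, 2.8, -3.5]
grip_width: 49.0
finger_force: 30.0
time: 19.52
tool_pos: [433.7, -62.6, 61.8]
tcp_rot: [3.142, -0.0, 0.0]
contact_force: [0.2, 3.6, 7.5]
grip_width: 49.2
finger_force: 30.0
```

It's seated, so I lift it and take it to the tray's near left slot.

```bash
python3 -m creep '[{"hand":0,"tx":0,"ty":0,"tz":-0.015,"spin":0},{"hand":0,"tx":0,"ty":0,"tz":-0.03,"spin":0},{"hand":0,"tx":0,"ty":0,"tz":-0.035,"spin":0},{"hand":0,"tx":0,"ty":0,"tz":-0.008,"spin":0},{"hand":0,"tx":0.03,"ty":0,"tz":0,"spin":0}]'
python3 -m creep '[{"hand":0,"tx":0.045,"ty":0,"tz":0,"spin":0},{"hand":0,"tx":0.05,"ty":0.0016,"tz":0,"spin":0},{"hand":0,"tx":0.035,"ty":0,"tz":0,"spin":0},{"hand":0,"tx":0.0097,"ty":0,"tz":0,"spin":0},{"hand":0,"tx":0,"ty":0,"tz":0,"spin":0}]'
python3 -m creep '[{"hand":0,"tx":0,"ty":0,"tz":0.03,"spin":0},{"hand":0,"tx":0,"ty":0,"tz":0.04,"spin":0},{"hand":0,"tx":0,"ty":0,"tz":0.02,"spin":0},{"hand":0,"tx":0,"ty":0,"tz":0,"spin":0}]'
```

```text
time: 20.15
tool_pos: [462.6, -62.8, 149.2]
tcp_rot: [3.141, 0.001, -0.001]
contact_force: [0.9, 0.0, -1.2]
grip_width: 49.1
finger_force: 30.0
time: 20.78
tool_pos: [602.5, -64.3, 147.8]
tcp_rot: [-3.141, 0.003, 0.0]
contact_force: [-0.8, 0.1, -1.5]
grip_width: 49.0
finger_force: 30.0
time: 21.28
tool_pos: [601.1, -64.1, 57.7]
tcp_rot: [-3.141, 0.005, -0.0]
contact_force: [0.3, 0.7, -1.7]
grip_width: 48.9
finger_force: 30.0
```

```bash
python3 -m creep '[{"hand":0,"tx":0.001,"ty":0,"tz":0.0025,"spin":0},{"hand":0,"tx":0,"ty":0,"tz":0.001,"spin":0},{"hand":0,"tx":0,"ty":0,"tz":0,"spin":0}]'
python3 -m creep '[{"hand":0,"tx":0,"ty":0,"tz":0.0008,"spin":0},{"hand":0,"tx":0,"ty":0,"tz":0,"spin":0}]'
```

```text
time: 21.65
tool_pos: [604.8, -64.4, 56.4]
tcp_rot: [3.141, -0.001, -0.0]
contact_force: [0.7, -0.0, -1.3]
grip_width: 49.2
finger_force: 30.0
time: 21.9
tool_pos: [604.6, -64.3, 55.0]
tcp_rot: [3.141, -0.0, 0.0]
contact_force: [-0.3, 1.0, -0.8]
grip_width: 48.5
finger_force: 30.0
```

```bash
python3 -m creep '[{"hand":0,"tx":0,"ty":0,"tz":0.0012,"spin":0},{"hand":0,"tx":0,"ty":0,"tz":0,"spin":0},{"hand":0.61,"tx":0,"ty":0,"tz":0,"spin":0},{"hand":0.61,"tx":0,"ty":0,"tz":0,"spin":0},{"hand":0.61,"tx":0,"ty":0,"tz":0,"spin":0}]'
python3 -m creep '[{"hand":0.61,"tx":0,"ty":0,"tz":-0.02,"spin":0},{"hand":0.61,"tx":0,"ty":0,"tz":-0.04,"spin":0},{"hand":0.61,"tx":0,"ty":0,"tz":-0.05,"spin":0},{"hand":0.76,"tx":-0.031,"ty":-0.048,"tz":0,"spin":0},{"hand":0.76,"tx":-0.031,"ty":-0.048,"tz":0,"spin":0}]'
python3 -m creep '[{"hand":0.76,"tx":-0.031,"ty":-0.048,"tz":0,"spin":0},{"hand":0.76,"tx":-0.031,"ty":-0.048,"tz":0,"spin":0},{"hand":0.76,"tx":-0.031,"ty":-0.048,"tz":0,"spin":0},{"hand":0.76,"tx":0,"ty":0,"tz":0,"spin":0},{"hand":0.76,"tx":0,"ty":0,"tz":0,"spin":0}]'
python3 - <<'E'
from h import *
c=cap('wrist','w9.png'); p=get_obs()['tool_pos'];print(p,get_obs()['tcp_rot'])
for m in mills(c,guess=[[449,182,66]]): print(m)
print(proj(c,[449,182,66]))
E
```

```text
time: 22.52
tool_pos: [604.6, -64.3, 53.7]
tcp_rot: [3.142, -0.0, -0.0]
contact_force: [-0.1, -0.9, -0.2]
grip_width: 56.5
finger_force: 0.0
time: 23.15
tool_pos: [542.1, 32.4, 164.3]
tcp_rot: [3.142, -0.002, -0.002]
contact_force: [0.5, 0.8, 0.6]
grip_width: 68.7
finger_force: 0.0
time: 23.78
tool_pos: [450.0, 175.6, 163.9]
tcp_rot: [3.141, -0.001, 0.001]
contact_force: [0.6, -0.9, 0.1]
grip_width: 69.7
finger_force: 0.0
[450.32717604 175.10150537 163.82548441] [ 3.14134856e+00 -8.18914751e-04 -5.82536265e-04]
[([448.7, 181.5], 273, 223, 0.94)]
[272.20281304 222.48417695]
```

View pics/w9.png

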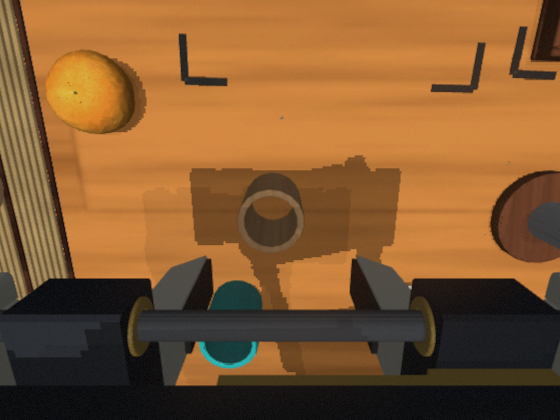

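Mill 3's rim is at (270,220). I shift 8 mm in y, descend and grip.

```bash
python3 -m creep '[{"hand":0.76,"tx":0.0005,"ty":-0.008,"tz":0.02,"spin":0},{"hand":0.76,"tx":0,"ty":0,"tz":0.048,"spin":0},{"hand":0.76,"tx":0,"ty":0,"tz":0.048,"spin":0},{"hand":0.76,"tx":0,"ty":0,"tz":0,"spin":0},{"hand":0.76,"tx":0,"ty":0,"tz":0,"spin":0}]'
python3 -m creep '[{"hand":0,"tx":0,"ty":0,"tz":0,"spin":0},{"hand":0,"tx":0,"ty":0,"tz":0,"spin":0},{"hand":0,"tx":0,"ty":0,"tz":0,"spin":0},{"hand":0,"tx":0,"ty":0,"tz":0,"spin":0}]'
```

```text
time: 24.45
tool_pos: [451.5, 183.2, 48.9]
tcp_rot: [-3.141, -0.002, -0.001]
contact_force: [1.8, -0.3, 0.7]
grip_width: 69.8
finger_force: 0.0
time: 24.95
tool_pos: [450.7, 183.8, 48.8]
tcp_rot: [-3.141, -0.002, 0.0]
contact_force: [-0.0, -1.2, 7.7]
grip_width: 49.8
finger_force: 30.0
```

```bash
python3 -m creep '[{"hand":0,"tx":0,"ty":0,"tz":-0.03,"spin":0},{"hand":0,"tx":0,"ty":0,"tz":-0.04,"spin":0},{"hand":0,"tx":0,"ty":0,"tz":-0.03,"spin":0},{"hand":0,"tx":-0.004,"ty":0.04,"tz":0,"spin":0},{"hand":0,"tx":-0.004,"ty":0.055,"tz":0,"spin":0}]'
python3 -m creep '[{"hand":0,"tx":-0.004,"ty":0.055,"tz":0,"spin":0},{"hand":0,"tx":-0.004,"ty":0.055,"tz":0,"spin":0},{"hand":0,"tx":-0.001,"ty":0.041,"tz":0,"spin":0},{"hand":0,"tx":0,"ty":0,"tz":0,"spin":0},{"hand":0,"tx":0,"ty":0,"tz":0,"spin":0}]'
python3 - <<'E'
from h import *
c=cap('wrist','w10.png'); o=get_obs();p=o['tool_pos'];print(p,o['tcp_rot'],o['grip_width'])
ga,gb=[cv2.imread(f'pics/{n}.png',0) for n in('w5','w10')]
for y0,y1,x0,x1 in((255,307,222,342),(345,366,235,330),(150,210,230,345)):
    m=cv2.matchTemplate(gb[y0-20:y1+20,x0-30:x1+30],ga[y0:y1,x0:x1],cv2.TM_CCOEFF_NORMED); _,v,_,l=cv2.minMaxLoc(m); print(round(v,2),l[0]-30,l[1]-20)
E
```

```text
time: 25.58
tool_pos: [442.0, 88.5, 148.3]
tcp_rot: [-3.142, -0.002, 0.003]
contact_force: [0.6, -0.8, -0.4]
grip_width: 49.3
finger_force: 30.0
time: 26.2
tool_pos: [432.8, -61.9, 147.7]
tcp_rot: [-3.141, 0.0, -0.001]
contact_force: [0.4, -0.5, -0.3]
grip_width: 49.3
finger_force: 30.0
[432.88003203 -61.4447606  147.71590818] [-3.14131440e+00  2.50757927e-04  6.09365210e-04] 49.77830407891321
0.95 0 -3
0.94 -2 -3
0.97 -6 -1
```

```bash
python3 -m creep '[{"hand":0,"tx":0,"ty":0.0008,"tz":0.028,"spin":0},{"hand":0,"tx":0,"ty":0,"tz":0.003,"spin":0},{"hand":0,"tx":0,"ty":0,"tz":0,"spin":0}]'
python3 -m creep '[{"hand":0,"tx":0,"ty":0,"tz":0.003,"spin":0},{"hand":0,"tx":0,"ty":0,"tz":0.002,"spin":0},{"hand":0,"tx":0,"ty":0,"tz":0,"spin":0}]'
python3 -m creep '[{"hand":0,"tx":0,"ty":0,"tz":0.002,"spin":0},{"hand":0,"tx":0,"ty":0,"tz":0,"spin":0}]'
```

```text
time: 26.62
tool_pos: [433.2, -62.3, 117.0]
tcp_rot: [-3.142, 0.0, 0.001]
contact_force: [-0.8, 0.5, -1.5]
grip_width: 49.8
finger_force: 30.0
time: 27.0
tool_pos: [433.1, -63.1, 111.8]
tcp_rot: [3.141, -0.0, -0.0]
contact_force: [-0.3, 0.2, -1.3]
grip_width: 49.7
finger_force: 30.0
time: 27.25
tool_pos: [433.1, -63.1, 109.6]
tcp_rot: [3.142, 0.0, -0.0]
contact_force: [-0.4, -0.3, -0.9]
grip_width: 49.5
finger_force: 30.0
```

```bash
python3 -m creep '[{"hand":0,"tx":0,"ty":-0.0003,"tz":0.0015,"spin":0},{"hand":0,"tx":0,"ty":0,"tz":0,"spin":0}]'
python3 -m creep '[{"hand":0,"tx":0,"ty":0,"tz":0.0015,"spin":0},{"hand":0,"tx":0,"ty":0,"tz":0,"spin":0}]'
python3 -m creep '[{"hand":0,"tx":0,"ty":0,"tz":0.0015,"spin":0},{"hand":0,"tx":0,"ty":0,"tz":0,"spin":0}]'
```

```text
time: 27.5
tool_pos: [433.3, -62.8, 108.2]
tcp_rot: [3.142, -0.0, -0.0]
contact_force: [0.8, 1.0, -2.5]
grip_width: 49.4
finger_force: 30.0
time: 27.75
tool_pos: [433.3, -62.8, 106.7]
tcp_rot: [3.141, -0.0, -0.0]
contact_force: [1.3, 0.0, -1.2]
grip_width: 49.3
finger_force: 30.0
time: 28.0
tool_pos: [433.3, -62.8, 105.2]
tcp_rot: [3.141, -0.0, -0.0]
contact_force: [1.7, 0.7, -1.9]
grip_width: 49.5
finger_force: 30.0
```

```bash
python3 -m creep '[{"hand":0,"tx":0.0003,"ty":0,"tz":0.003,"spin":0},{"hand":0,"tx":0,"ty":0,"tz":0.003,"spin":0},{"hand":0,"tx":0,"ty":0,"tz":0.003,"spin":0}]'
python3 -m creep '[{"hand":0,"tx":0,"ty":0,"tz":0.009,"spin":0},{"hand":0,"tx":0,"ty":0,"tz":0.01,"spin":0},{"hand":0,"tx":0,"ty":0,"tz":0.01,"spin":0},{"hand":0,"tx":0,"ty":0,"tz":0.003,"spin":0},{"hand":0,"tx":0,"ty":0,"tz":0,"spin":0}]'
```

```text
time: 28.38
tool_pos: [433.5, -62.8, 96.0]
tcp_rot: [3.142, -0.0, -0.0]
contact_force: [1.6, 0.9, -0.3]
grip_width: 49.5
finger_force: 30.0
time: 29.0
tool_pos: [433.5, -62.7, 63.8]
tcp_rot: [-3.141, -0.0, -0.0]
contact_force: [5.0, 1.9, -3.7]
grip_width: 49.4
finger_force: 30.0
```

```bash
python3 -m creep '[{"hand":0,"tx":0.0003,"ty":0,"tz":0.001,"spin":0},{"hand":0,"tx":0,"ty":0,"tz":0.0008,"spin":0},{"hand":0,"tx":0,"ty":0,"tz":0,"spin":0}]'
python3 -m creep '[{"hand":0,"tx":0,"ty":0,"tz":0.0008,"spin":0},{"hand":0,"tx":0,"ty":0,"tz":0,"spin":0}]'
python3 - <<'E'
from h import *
cap('scene','s11.png')
E
```

```text
time: 29.38
tool_pos: [433.7, -62.8, 62.8]
tcp_rot: [3.141, -0.0, -0.0]
contact_force: [1.6, 2.3, 5.5]
grip_width: 49.2
finger_force: 30.0
time: 29.62
tool_pos: [433.8, -62.8, 62.8]
tcp_rot: [3.141, -0.001, 0.0]
contact_force: [-0.7, 2.0, 16.2]
grip_width: 49.9
finger_force: 30.0
```

It's seated, so mill 3 is good too. It goes to the tray's near right slot.

```bash
python3 -m creep '[{"hand":0,"tx":0,"ty":0,"tz":-0.015,"spin":0},{"hand":0,"tx":0,"ty":0,"tz":-0.03,"spin":0},{"hand":0,"tx":0,"ty":0,"tz":-0.035,"spin":0},{"hand":0,"tx":0,"ty":0,"tz":-0.01,"spin":0},{"hand":0,"tx":0.03,"ty":0.0275,"tz":0,"spin":0}]'
python3 -m creep '[{"hand":0,"tx":0.04,"ty":0.0365,"tz":0,"spin":0},{"hand":0,"tx":0.04,"ty":0.0365,"tz":0,"spin":0},{"hand":0,"tx":0.04,"ty":0.0365,"tz":0,"spin":0},{"hand":0,"tx":0.0145,"ty":0.014,"tz":0,"spin":0},{"hand":0,"tx":0,"ty":0,"tz":0,"spin":0}]'
python3 -m creep '[{"hand":0,"tx":0,"ty":0,"tz":0.03,"spin":0},{"hand":0,"tx":0,"ty":0,"tz":0.04,"spin":0},{"hand":0,"tx":0,"ty":0,"tz":0.02,"spin":0},{"hand":0,"tx":0,"ty":0,"tz":0,"spin":0},{"hand":0,"tx":0,"ty":0,"tz":0,"spin":0}]'
```

```text
time: 30.3
tool_pos: [462.1, -89.3, 151.6]
tcp_rot: [-3.141, 0.002, 0.002]
contact_force: [2.0, 0.7, -0.9]
grip_width: 49.1
finger_force: 30.0
time: 30.92
tool_pos: [597.5, -214.5, 149.2]
tcp_rot: [-3.14, 0.003, -0.001]
contact_force: [-0.3, -0.3, -0.5]
grip_width: 49.3
finger_force: 30.0
time: 31.55
tool_pos: [598.2, -213.5, 62.5]
tcp_rot: [3.141, -0.001, 0.0]
contact_force: [-0.0, -0.2, -2.3]
grip_width: 49.6
finger_force: 30.0
```

```bash
python3 -m creep '[{"hand":0,"tx":0,"ty":0.001,"tz":0.005,"spin":0},{"hand":0,"tx":0,"ty":0,"tz":0.001,"spin":0},{"hand":0,"tx":0,"ty":0,"tz":0,"spin":0}]'
python3 -m creep '[{"hand":0,"tx":0,"ty":0,"tz":0.001,"spin":0},{"hand":0,"tx":0,"ty":0,"tz":0,"spin":0}]'
```

```text
time: 31.92
tool_pos: [598.2, -214.8, 55.8]
tcp_rot: [3.141, -0.0, -0.0]
contact_force: [0.0, -0.0, -0.7]
grip_width: 49.7
finger_force: 30.0
time: 32.17
tool_pos: [598.2, -214.9, 54.9]
tcp_rot: [3.141, -0.0, -0.0]
contact_force: [0.3, 0.4, 1.0]
grip_width: 49.3
finger_force: 30.0
```

```bash
python3 -m creep '[{"hand":0.61,"tx":0,"ty":0,"tz":0,"spin":0},{"hand":0.61,"tx":0,"ty":0,"tz":0,"spin":0},{"hand":0.61,"tx":0,"ty":0,"tz":0,"spin":0},{"hand":0.61,"tx":0,"ty":0,"tz":-0.02,"spin":0},{"hand":0.61,"tx":0,"ty":0,"tz":-0.04,"spin":0}]'
python3 -m creep '[{"hand":0.61,"tx":0,"ty":0,"tz":-0.05,"spin":0},{"hand":0.61,"tx":-0.025,"ty":-0.035,"tz":-0.02,"spin":0},{"hand":0.61,"tx":-0.025,"ty":-0.035,"tz":-0.02,"spin":0},{"hand":0.61,"tx":0,"ty":0,"tz":0,"spin":0},{"hand":0.61,"tx":0,"ty":0,"tz":0,"spin":0}]'
python3 - <<'E'
from h import *
c=cap('wrist','w12.png'); o=get_obs();p=o['tool_pos'];print(p,o['tcp_rot'],o['grip_width'])
import pickle; pickle.dump(c,open('c12.pkl','wb'))
print(proj(c,[633,-140,76]))
E
```

```text
time: 32.8
tool_pos: [597.0, -214.3, 113.4]
tcp_rot: [-3.14, 0.004, -0.0]
contact_force: [-0.2, -0.8, -0.6]
grip_width: 55.8
finger_force: 0.0
time: 33.42
tool_pos: [548.5, -145.1, 204.6]
tcp_rot: [3.141, -0.001, 0.0]
contact_force: [0.7, 1.2, -0.7]
grip_width: 55.8
finger_force: 0.0
[ 548.46059092 -145.37416802  204.12352669] [ 3.14136454e+00  2.40054621e-04 -3.25736983e-04] 55.86685826293983
[273.93709036 100.80291077]
```

View pics/w12.png

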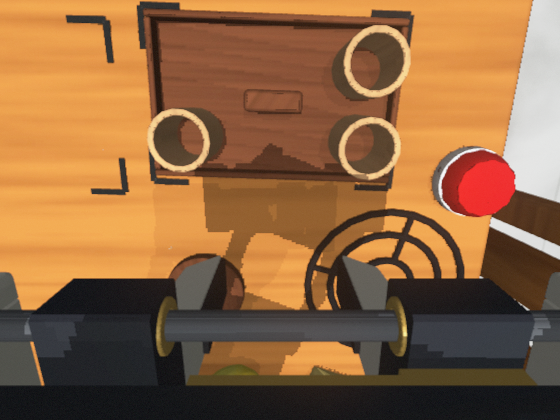

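All three mills stand upright in the tray, with rims at (376,62), (369,148) and (180,140). The grip is centred at (273,100), as predicted. Now a closer look at the empty marks.

```bash
python3 -m creep '[{"hand":0.61,"tx":0,"ty":-0.055,"tz":0,"spin":0},{"hand":0.61,"tx":0,"ty":-0.055,"tz":0,"spin":0},{"hand":0.61,"tx":0,"ty":-0.055,"tz":0,"spin":0},{"hand":0.61,"tx":0,"ty":-0.055,"tz":0,"spin":0},{"hand":0.61,"tx":0,"ty":-0.055,"tz":0,"spin":0}]'
python3 -m creep '[{"hand":0.61,"tx":0,"ty":0,"tz":0,"spin":0},{"hand":0.61,"tx":0,"ty":0,"tz":0,"spin":0},{"hand":0.61,"tx":0,"ty":0,"tz":0,"spin":0}]'
cat > marks.py <<'E'
from h import *
def marks(c,guess,yaw):
    im=c['color'].astype(int); d=((im.max(2)<75)&(im.max(2)-im.min(2)<35)).astype(np.uint8)
    a=np.radians(yaw); R=np.array([[np.cos(a),-np.sin(a)],[np.sin(a),np.cos(a)]]); k,l,s,ce=cv2.connectedComponentsWithStats(d,connectivity=8); P=[]
    for sx,sy in((1,1),(1,-1),(-1,-1),(-1,1)):
        g=np.array(guess)+R@[sx*73,sy*114]
        best=None
        for i in range(1,k):
            if s[i,4]<20: continue
            w=ray(c,*ce[i],0)[:2]; e=np.hypot(*(w-g))
            if e<20 and (best is None or e<best[0]): best=(e,w,s[i].tolist())
        print(sx,sy,best); P.append(best[1] if best else g*np.nan)
    P=np.array(P); 
    def ang(v): return np.degrees(np.arctan2(v[1],v[0]))
    print('centre',P.mean(0).round(1),'diag',(P[0]+P[2])/2,(P[1]+P[3])/2,'yaw',[ang(P[0]-P[1])-90,ang(P[3]-P[2])-90,ang(P[0]-P[3]),ang(P[1]-P[2])])
    return P
E
python3 - <<'E'
from marks import *
c=cap('wrist','w13.png'); o=get_obs(); print(o['tool_pos'],o['tcp_rot'])
import pickle; pickle.dump(c,open('c13.pkl','wb'))
marks(c,(626,133.5),-2); print('top'); marks(pickle.load(open('c0.pkl','rb'))['top'],(626,133.5),-2)
E
```

```text
time: 34.1
tool_pos: [548.7, 131.2, 203.5]
tcp_rot: [3.141, 0.001, -0.001]
contact_force: [1.3, -0.5, 0.7]
grip_width: 55.6
finger_force: 0.0
time: 34.48
tool_pos: [548.5, 128.7, 204.1]
tcp_rot: [3.141, 0.001, -0.002]
contact_force: [1.9, -1.4, -0.1]
grip_width: 55.9
finger_force: 0.0
[548.52053066 128.65494782 204.29573369] [ 3.14124926e+00  4.08480314e-04 -2.31640850e-03]
1 1 (np.float64(3.4992415278951565), array([700.14653434, 242.76763229]), [139, 9, 42, 46, 513])
1 -1 (np.float64(3.935043063307508), array([694.50520307,  20.92844128]), [373, 15, 42, 47, 492])
-1 -1 (np.float64(4.589556606513836), array([553.24616666,  24.01173987]), [358, 159, 40, 35, 318])
-1 1 (np.float64(3.6528699344413016), array([559.1987091 , 247.04397113]), [152, 153, 39, 37, 332])
centre [626.8 133.7] diag [626.6963505  133.38968608] [626.85195609 133.98620621] yaw [np.float64(-1.456707555827947), np.float64(-1.5288131781524612), np.float64(-1.7378134698353516), np.float64(-1.2504116798672076)]
top
1 1 (np.float64(3.693510227506945), array([699.56143838, 243.37711763]), [216, 130, 13, 12, 25])
1 -1 (np.float64(3.3678245285074064), array([693.21353315,  19.89101057]), [291, 133, 13, 12, 28])
-1 -1 (np.float64(5.516732991396236), array([552.84722611,  26.13408794]), [289, 177, 13, 13, 28])
-1 1 (np.float64(3.7343972398536454), array([558.71668059, 246.64997321]), [213, 174, 13, 13, 31])
centre [626.1 134. ] diag [626.20433224 134.75560278] [625.96510687 133.27049189] yaw [np.float64(-1.6269933665823402), np.float64(-1.5246774002092423), np.float64(-1.3311611588585228), np.float64(-2.5466680887602777)]
```

```bash
python3 -m creep '[{"hand":0.5,"tx":0.014,"ty":0.0447,"tz":0,"spin":0},{"hand":0.5,"tx":0.014,"ty":0.0447,"tz":0,"spin":0},{"hand":0.5,"tx":0.014,"ty":0.0447,"tz":0,"spin":0},{"hand":0.5,"tx":0.014,"ty":0.0447,"tz":0,"spin":0},{"hand":0.5,"tx":0.014,"ty":0.0447,"tz":0,"spin":0}]'
python3 -m creep '[{"hand":0.5,"tx":0.0144,"ty":0.0447,"tz":0,"spin":0},{"hand":0.5,"tx":0,"ty":0,"tz":0,"spin":-9.8},{"hand":0.5,"tx":0,"ty":0,"tz":0,"spin":-9.8},{"hand":0.5,"tx":0,"ty":0,"tz":0,"spin":-9.8},{"hand":0.5,"tx":0,"ty":0,"tz":0,"spin":-9.8}]'
python3 -m creep '[{"hand":0.5,"tx":0,"ty":0,"tz":0,"spin":-9.8},{"hand":0.5,"tx":0,"ty":0,"tz":0,"spin":-9.8},{"hand":0.5,"tx":0,"ty":0,"tz":0,"spin":-9.8},{"hand":0.5,"tx":0,"ty":0,"tz":0,"spin":-9.8},{"hand":0.5,"tx":0,"ty":0,"tz":0,"spin":-9.8}]'
python3 -m creep '[{"hand":0.5,"tx":0,"ty":0,"tz":0.04,"spin":0},{"hand":0.5,"tx":0,"ty":0,"tz":0,"spin":0},{"hand":0.5,"tx":0,"ty":0,"tz":0,"spin":0},{"hand":0.5,"tx":0,"ty":0,"tz":0,"spin":0}]'
```

```text
time: 35.15
tool_pos: [618.2, -96.2, 204.7]
tcp_rot: [3.141, -0.0, -0.002]
contact_force: [0.6, -0.1, -0.1]
grip_width: 45.9
finger_force: 0.0
time: 35.78
tool_pos: [632.2, -139.5, 204.5]
tcp_rot: [-3.142, 0.0, 0.688]
contact_force: [-1.1, -0.4, 0.2]
grip_width: 45.9
finger_force: 0.0
time: 36.4
tool_pos: [632.2, -139.4, 204.5]
tcp_rot: [-3.141, 0.0, 1.543]
contact_force: [0.6, -0.4, 0.4]
grip_width: 45.8
finger_force: 0.0
time: 36.9
tool_pos: [633.3, -138.6, 166.3]
tcp_rot: [3.139, 0.001, 1.539]
contact_force: [0.1, 0.4, -0.4]
grip_width: 45.7
finger_force: 0.0
```

```bash
python3 -m creep '[{"hand":0.5,"tx":-0.001,"ty":0,"tz":0.04,"spin":0},{"hand":0.5,"tx":0,"ty":0,"tz":0.04,"spin":0},{"hand":0.5,"tx":0,"ty":0,"tz":0.032,"spin":0},{"hand":0.5,"tx":0,"ty":0,"tz":0,"spin":0},{"hand":0.5,"tx":0,"ty":0,"tz":0,"spin":0}]'
python3 -m creep '[{"hand":0,"tx":0,"ty":0,"tz":0,"spin":0},{"hand":0,"tx":0,"ty":0,"tz":0,"spin":0},{"hand":0,"tx":0,"ty":0,"tz":0,"spin":0},{"hand":0,"tx":0,"ty":0,"tz":0,"spin":0}]'
```

```text
time: 37.52
tool_pos: [633.8, -139.4, 54.6]
tcp_rot: [3.139, 0.001, 1.539]
contact_force: [0.1, -0.4, 0.9]
grip_width: 45.6
finger_force: 0.0
time: 38.02
tool_pos: [633.1, -139.1, 53.1]
tcp_rot: [3.14, 0.0, 1.539]
contact_force: [0.3, -0.4, 1.9]
grip_width: 15.6
finger_force: 30.0
```

```bash
python3 -m creep '[{"hand":0,"tx":0.005,"ty":-0.0003,"tz":0,"spin":0},{"hand":0,"tx":0.01,"ty":-0.0005,"tz":0,"spin":0},{"hand":0,"tx":0.015,"ty":-0.0008,"tz":0,"spin":0},{"hand":0,"tx":0.01,"ty":-0.0006,"tz":0,"spin":0},{"hand":0,"tx":0.005,"ty":-0.0003,"tz":0,"spin":0}]'
python3 -m creep '[{"hand":0,"tx":0,"ty":0,"tz":0,"spin":0}]'
```

```text
time: 38.65
tool_pos: [631.7, -95.3, 53.1]
tcp_rot: [3.141, 0.003, 1.54]
contact_force: [-0.2, -8.4, 1.9]
grip_width: 15.6
finger_force: 30.0
time: 38.78
tool_pos: [631.7, -94.8, 53.1]
tcp_rot: [3.141, 0.002, 1.54]
contact_force: [-0.1, -3.5, 2.8]
grip_width: 15.7
finger_force: 30.0
```

It slides smoothly and the grip holds.

```bash
python3 -m creep '[{"hand":0,"tx":0.008,"ty":-0.0004,"tz":0,"spin":0},{"hand":0,"tx":0.015,"ty":-0.0008,"tz":0,"spin":0},{"hand":0,"tx":0.018,"ty":-0.001,"tz":0,"spin":0},{"hand":0,"tx":0.018,"ty":-0.001,"tz":0,"spin":0},{"hand":0,"tx":0.018,"ty":-0.001,"tz":0,"spin":0}]'
python3 -m creep '[{"hand":0,"tx":0.018,"ty":-0.001,"tz":0,"spin":0},{"hand":0,"tx":0.018,"ty":-0.001,"tz":0,"spin":0},{"hand":0,"tx":0.018,"ty":-0.001,"tz":0,"spin":0},{"hand":0,"tx":0.018,"ty":-0.001,"tz":0,"spin":0},{"hand":0,"tx":0.018,"ty":-0.001,"tz":0,"spin":0}]'
python3 -m creep '[{"hand":0,"tx":0.018,"ty":-0.001,"tz":0,"spin":0},{"hand":0,"tx":0.014,"ty":-0.0007,"tz":0,"spin":0},{"hand":0,"tx":0.01,"ty":-0.0005,"tz":0,"spin":0},{"hand":0,"tx":0.004,"ty":-0.0002,"tz":0,"spin":0},{"hand":0,"tx":0,"ty":0,"tz":0,"spin":0}]'
```

```text
time: 39.4
tool_pos: [630.0, -18.3, 53.1]
tcp_rot: [3.14, 0.003, 1.539]
contact_force: [-0.0, -8.9, 2.9]
grip_width: 15.9
finger_force: 30.0
time: 40.02
tool_pos: [627.9, 71.8, 53.1]
tcp_rot: [3.141, 0.003, 1.539]
contact_force: [1.0, -10.1, 4.4]
grip_width: 15.7
finger_force: 30.0
time: 40.65
tool_pos: [626.8, 118.4, 53.1]
tcp_rot: [3.141, 0.002, 1.539]
contact_force: [0.4, -4.3, 4.1]
grip_width: 15.6
finger_force: 30.0
```

```bash
python3 -m creep '[{"hand":0,"tx":0.005,"ty":0,"tz":0,"spin":0},{"hand":0,"tx":0.006,"ty":0,"tz":0,"spin":0},{"hand":0,"tx":0.004,"ty":0,"tz":0,"spin":0},{"hand":0,"tx":0.001,"ty":0,"tz":0,"spin":0},{"hand":0,"tx":0,"ty":0,"tz":0,"spin":0}]'
python3 - <<'E'
from h import *
cap('top','t14.png'); cap('wrist','w14.png'); print(get_obs()['tool_pos'])
E
```

```text
time: 41.28
tool_pos: [627.3, 133.5, 53.1]
tcp_rot: [3.141, 0.002, 1.539]
contact_force: [0.1, -9.0, 4.1]
grip_width: 16.1
finger_force: 30.0
[627.2930397  133.53658722  53.09622685]
```

```bash
python3 -m creep '[{"hand":0.45,"tx":0,"ty":0,"tz":0,"spin":0},{"hand":0.45,"tx":0,"ty":0,"tz":0,"spin":0},{"hand":0.45,"tx":0,"ty":0,"tz":0,"spin":0},{"hand":0.45,"tx":0,"ty":0,"tz":-0.02,"spin":0},{"hand":0.45,"tx":0,"ty":0,"tz":-0.04,"spin":0}]'
python3 -m creep '[{"hand":0.45,"tx":0,"ty":0,"tz":-0.05,"spin":0},{"hand":0.45,"tx":0,"ty":0,"tz":-0.04,"spin":0},{"hand":0.45,"tx":0,"ty":-0.04,"tz":0,"spin":0},{"hand":0.45,"tx":0,"ty":-0.04,"tz":0,"spin":0},{"hand":0.45,"tx":0,"ty":0,"tz":0,"spin":9.8}]'
python3 -m creep '[{"hand":0.45,"tx":0,"ty":0,"tz":0,"spin":9.8},{"hand":0.45,"tx":0,"ty":0,"tz":0,"spin":9.8},{"hand":0.45,"tx":0,"ty":0,"tz":0,"spin":9.8},{"hand":0.45,"tx":0,"ty":0,"tz":0,"spin":9.8},{"hand":0.45,"tx":0,"ty":0,"tz":0,"spin":9.8}]'
python3 -m creep '[{"hand":0.45,"tx":0,"ty":0,"tz":0,"spin":9.8},{"hand":0.45,"tx":0,"ty":0,"tz":0,"spin":9.8},{"hand":0.45,"tx":0,"ty":0,"tz":0,"spin":9.8},{"hand":0.45,"tx":0,"ty":0,"tz":0,"spin":0},{"hand":0.45,"tx":0,"ty":0,"tz":0,"spin":0}]'
python3 - <<'E'
from h import *
c=cap('wrist','w15.png'); o=get_obs(); print(o['tool_pos'],o['tcp_rot'])
import pickle; pickle.dump(c,open('c15.pkl','wb'))
print(proj(c,[626.8,133.8,76]))
s=cv2.imread('pics/w15.png')[0:250,60:480]; cv2.imwrite('pics/w15c.png',cv2.resize(s,None,fx=1.9,fy=1.9,interpolation=cv2.INTER_CUBIC))
E
```

```text
time: 42.0
tool_pos: [625.7, 135.5, 111.2]
tcp_rot: [-3.137, 0.001, 1.54]
contact_force: [-0.1, 0.5, 0.7]
grip_width: 41.1
finger_force: 0.0
time: 42.62
tool_pos: [544.3, 138.4, 202.8]
tcp_rot: [-3.14, 0.0, 1.366]
contact_force: [0.6, -0.1, 1.0]
grip_width: 41.4
finger_force: 0.0
time: 43.25
tool_pos: [546.9, 138.1, 202.5]
tcp_rot: [-3.141, 0.0, 0.508]
contact_force: [0.3, 0.0, 0.2]
grip_width: 41.3
finger_force: 0.0
time: 43.88
tool_pos: [547.0, 138.0, 202.5]
tcp_rot: [3.142, 0.0, 0.003]
contact_force: [1.5, -0.1, 0.5]
grip_width: 41.3
finger_force: 0.0
[546.99260111 137.98067039 202.54606442] [3.14156960e+00 1.50727530e-04 2.87142815e-03]
[286.81181564 107.31519409]
```

View pics/w15c.png

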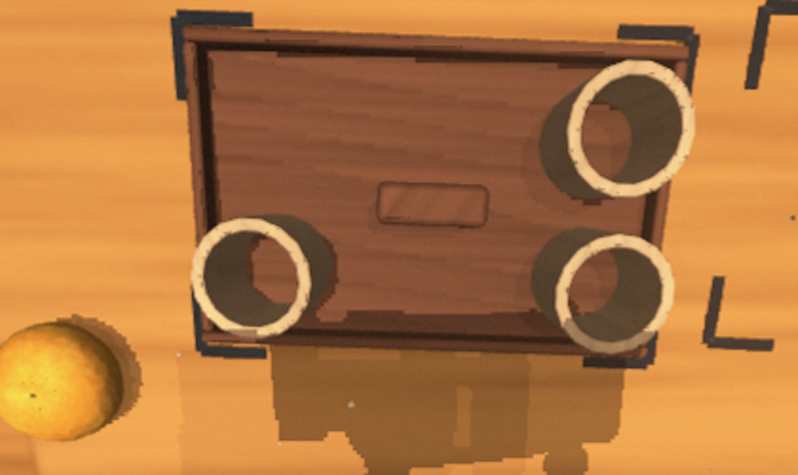

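The tray sits squarely inside the marks. Its grip is 1 px from the target, all four marks show around the rim, and all three mills stand upright. Handing in.

```bash
python3 -c "
from plant import close_job
print(close_job())"
```

```text
the job is handed in; nothing more can be done
None
```

The job is handed in: all three mills went down onto the gauge's foot, so all stand upright in the tray and none on the trivet, and the tray was slid to sit squarely inside the empty marks, at about 44 s of the 210 s allowed.

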